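Put the strays away with their own kind

TASK

Three things have been left out among the clutter on the lab bench: a tall screw-cap sample tube, a squat screw-lid jar and a small steel scoop. Put each one into the pale plastic tray that already holds its own kind, the tube and the jar standing upright on the tray's floor and the scoop lying flat inside its tray. Do not knock over or push about what is already in the trays or the other things on the bench.

Things in the scene. Friction and masses are not known exactly. Their poses are not given: they have to be found in the camera images.
- tube: Self-standing sample tube of frosted plastic, 29 diameter, flat foot, with a blue screw cap 33 diameter over z = 74 to 92 (total height 92), about 40 g. Origin: centre of the foot, z along the tube up to the cap. The tube to be put away; it starts upright on the bench.
- jar: Squat specimen jar of frosted plastic, 49 diameter, with a blue screw lid 52 diameter over z = 32 to 48 (total height 48), about 60 g. Origin: centre of the foot, z up. The jar to be put away; it starts upright on the bench.
- scoop: Small steel lab scoop, 135 long: a straight handle 10 wide and 7 thick from x = -67.5 to 27.5, then a flat blade 20 wide and 4 thick from x = 27.5 to 67.5, about 40 g. Origin: centre of the underside, which is also the balance point; x runs along it towards the blade. The scoop to be put away; it starts flat on the bench.
- scoop_end (a point): Free end of that scoop's handle, mid-thickness.
- scoop_tip (a point): Tip of that scoop's blade.
- tube_tray: The tray for tubes, known by the two tubes standing side by side towards its +x end; the -x half is free. Open-topped pale plastic tray fixed to the bench, all three trays alike: 170 (its x) x 140 (its y) outside, 35 high, walls and floor 4 thick (inside 162 x 132, floor 4 above the origin). Origin: centre of its underside. 
- jar_tray: The tray for jars, known by the one jar standing towards its +x end; the -x half is free. Open-topped pale plastic tray fixed to the bench, all three trays alike: 170 (its x) x 140 (its y) outside, 35 high, walls and floor 4 thick (inside 162 x 132, floor 4 above the origin). Origin: centre of its underside. 
- scoop_tray: The tray for scoops, known by the one scoop lying along its +y wall, parallel to its x; the rest is free. Open-topped pale plastic tray fixed to the bench, all three trays alike: 170 (its x) x 140 (its y) outside, 35 high, walls and floor 4 thick (inside 162 x 132, floor 4 above the origin). Origin: centre of its underside. 
- kept_tube1: Self-standing sample tube of frosted plastic, 29 diameter, flat foot, with a blue screw cap 33 diameter over z = 74 to 92 (total height 92), about 40 g. Origin: centre of the foot, z along the tube up to the cap. Already in the tube tray; leave it.
- kept_tube2: Self-standing sample tube of frosted plastic, 29 diameter, flat foot, with a blue screw cap 33 diameter over z = 74 to 92 (total height 92), about 40 g. Origin: centre of the foot, z along the tube up to the cap. Already in the tube tray; leave it.
- kept_jar: Squat specimen jar of frosted plastic, 49 diameter, with a blue screw lid 52 diameter over z = 32 to 48 (total height 48), about 60 g. Origin: centre of the foot, z up. Already in the jar tray; leave it.
- kept_scoop: Small steel lab scoop, 135 long: a straight handle 10 wide and 7 thick from x = -67.5 to 27.5, then a flat blade 20 wide and 4 thick from x = 27.5 to 67.5, about 40 g. Origin: centre of the underside, which is also the balance point; x runs along it towards the blade. Already in the scoop tray; leave it.
- dropper: Bystander: amber dropper bottle, 28 diameter, 70 high with its black rubber teat, upright; stands between two of the things to sort. Origin: centre of its foot.
- bung: Bystander: black rubber bung, 30 diameter tapering to 24, 26 high; stands between two of the things to sort. Origin: centre of its underside.
- marker: Bystander: grey marker pen with a black cap, 128 x 15 x 15, lying along its x. Origin: under its middle.
- dish: Bystander: covered glass dish, 60 diameter, 14 high. Origin: centre of its underside.
- tape: Bystander: roll of paper tape lying flat, 90 outside and 68 inside diameter, 19 high. Origin: centre of its underside.
Things that resemble listed ones, but are neither listed nor needed, are in the scene too. What is shaped like the tube but green, pink or turquoise is not meant.

How it is judged (in metres and radians):
At the end, for the whole second after the job is handed in: Tube and jar stand on the floors of the tube tray and jar tray, inside the walls, within 0.15 rad of upright and feet under 12 mm up; the scoop lies within 0.15 rad of level, both ends inside the scoop tray and under 30 mm up; all at rest (x of tube in the frame of tube_tray between -0.069 and 0.069 m and y of tube in the frame of tube_tray between -0.054 and 0.054 m and z of tube in the frame of tube_tray between 0 and 0.012 m and angle between each of tube, jar's own z axis and vertical below 0.15 rad and linear speed of each of tube, jar, scoop below 0.02 m/s and x of jar in the frame of jar_tray between -0.059 and 0.059 m and y of jar in the frame of jar_tray between -0.044 and 0.044 m and z of jar in the frame of jar_tray between 0 and 0.012 m and x of scoop_end in the frame of scoop_tray between -0.083 and 0.083 m and y of scoop_end in the frame of scoop_tray between -0.068 and 0.068 m and z of scoop_end in the frame of scoop_tray between 0 and 0.03 m and x of scoop_tip in the frame of scoop_tray between -0.083 and 0.083 m and y of scoop_tip in the frame of scoop_tray between -0.068 and 0.068 m and z of scoop_tip in the frame of scoop_tray between 0 and 0.03 m and angle between scoop's own x axis and vertical between 1.42 and 1.72 rad); the robot touches nothing.
It fails at once if a bystander on the bench is pushed more than 30 mm from its place (distance of any of dropper, bung, marker, dish, tape from where it was at the start of the episode above 0.03 m).
It fails at once if something already in a tray is pushed more than 30 mm from its place (distance of any of kept_tube1, kept_tube2, kept_jar, kept_scoop from where it was at the start of the episode above 0.03 m).
It fails at once if the dropper bottle, or a tube or jar already in a tray, is tipped by more than 0.5 rad (angle between any of dropper, kept_tube1, kept_tube2, kept_jar's own z axis and vertical above 0.5 rad).
It also fails if it takes over 72 s, if anything falls off the work surface, if the arm or the gripper's body presses on something with over 40 N, if the wrist force passes 120 N, or if a joint passes its speed limit or range.

ROBOT

A 6-joint arm with a two-finger parallel gripper is mounted at the origin on the work surface. World frame = base frame: x ahead of the robot, y to its left, z up, the work surface at z = 0. Lengths are in mm, angles in rad, forces in N, time in s.
With the tool pointing down it reaches from about 425 to 925 mm from the base axis. Payload 12.5 kg.
Tool frame: the origin (TCP) lies between the finger pads; the fingertips stand tip_extent ahead of it and the grasp point (between the pads) lies 6 mm ahead of it (tip_extent is the distance from the TCP to the fingertips, in mm); z points along the fingers, y is the direction in which the jaws open and shut (so a half turn about z gives the same grasp; the last joint's range is limited). The gripper opens to 85 mm and grips with 20 to 120 N. Pads are 22 mm wide; open, the fingers measure 114 mm over their backs; the gripper's body (76 mm by 85 mm) begins 54 mm behind the grasp point. The pads swing forward as they close: fully open they stand 13 mm farther back than shut.
Start: joints at [-1.33, 0.491, 1.559, -0, 1.092, -0.106], TCP at [212.454, -587.797, 256.327] pointing down, gripper open.
Joint ranges: [-3.1, 3.1], [-0.84, 2.19], [0.05, 2.79], [-1.13, 4.28], [0.06, 2.93], [-2.69, 2.69]. Speed limits (rad/s): [2.22, 2.22, 2.79, 3.14, 3.14, 3.14].

INTERFACE

Orientations are given as a rotation vector (axis times angle).
In Python, from plant import get_state, capture, close_job, tip_extent gives the robot as it stands.
- The arm moves only by the shell command python3 -m inch 'ROWS' [OPENING] [FORCE]. ROWS is JSON, a list of rows, each a list of 6 numbers: the shift along the world's x, y, z in mm, then the turn, a rotation vector about the world's x, y, z in rad. In form: [[dx, dy, dz, rx, ry, rz], ...]. A call has exactly 8 rows; each row shifts and turns the commanded pose from where the row before left it; what a row does not reach is not made up. A row lasts 1/10 s, in which the tool goes at most 50 mm and 8.59 degrees, less where a joint would pass 70% of its speed; a pose out of reach is approached as far as the arm can. A call with a gripper value outside its range is refused whole. OPENING is the opening, from 0 (shut) to 1 (fully open), set as the call begins (- or left out, the last holds). The fingers move at their own pace and stop on an object; FORCE is the grip in N (left out, the last holds). Time passes only in rows, so rows that do not move let the fingers close, or fill a call up. It gives the time, the measured TCP pose, the force and the opening at its end, in the units of the state.
- get_state(): the state, without advancing time (a new reading comes with each control period).
- capture(name): name is "side" or "top"; returns a dict with "color" (480x640x3 uint8, red, green, blue), "range_z" (480x640 float32, mm along the optical axis (not along the pixel's ray), 0 where there is no reading), "mtx" (3x3 intrinsics, pixels), "dist" ([k1, k2, p1, p2, k3] as OpenCV has them; the pictures are not rectified), "view" (4x4, takes a point from world to camera coordinates). Camera axes: x right, y up, looking along -z (the intrinsics and any distortion apply to the point x, -y, -z); pixel columns grow to the right and rows downward; lengths in mm; the calibration is good to about 2 mm. A picture is of the moment at which its call begins.
- close_job(): hands the job in, once; it reports no verdict.
The state is a dict: "clock": time; "joints": joint angles; "qvel": joint speeds; "joint_torque": joint torques, N m; "eef_pos": TCP position; "tool_rot": TCP orientation; "wrist_force": force on the tool from outside, world axes, zero at the start; "torque": the same for the moment, N m; "gripper_width": finger opening in mm.
Only numpy, scipy, OpenCV 4.12 (cv2) and the standard library are available. Lean on these libraries where they do the work, as an engineer would, in place of code of your own. Each camera call takes 0.05 s, during which the arm holds its last target. There are 200 camera calls.

## Working session

There is one attempt and no reset: what is moved stays moved. The work goes in short steps, Python scripts to look and compute and a shell command to move; the robot and the scene stay as the last step left them, time stands still between calls to the robot, and variables do not carry over. Pictures are saved under pics/ and viewed, about 8 in all and at most 12, crops included, and the job is handed in when it is done.

```bash
ls; mkdir -p pics; cat > h.py <<'E'
import numpy as np, cv2
from plant import get_state, capture, close_job, tip_extent
def cloud(c):
    z=c["range_z"]; h,w=z.shape
    v,u=np.mgrid[0:h,0:w]
    p=cv2.undistortPoints(np.stack([u,v],-1).reshape(-1,1,2).astype(np.float64),c["mtx"],np.array(c["dist"],float)).reshape(h,w,2)
    P=np.stack([p[...,0]*z,-p[...,1]*z,-z,np.ones_like(z)],-1)
    W=P@np.linalg.inv(np.array(c["view"])).T
    W=W[...,:3]; W[z==0]=np.nan
    return W
E
python3 - <<'E'
from h import *
import pickle
print(get_state()); print(tip_extent)
for n in("top","side"):
    c=capture(n); pickle.dump(c,open(n+".pkl","wb")); cv2.imwrite(f"pics/{n}.png",c["color"][...,::-1])
    W=cloud(c); print(n,np.linalg.inv(c["view"])[:3,3],np.nanmin(W,(0,1)),np.nanmax(W,(0,1)))
E
```

```text
pics
{'clock': 0.0, 'joints': array([-1.32959412e+00,  4.91588838e-01,  1.55948829e+00, -3.32206665e-07,
        1.09167817e+00, -1.05610991e-01]), 'qvel': array([ 0.00073346, -0.00027245,  0.00018143,  0.00028348, -0.00030765,
        0.00059134]), 'joint_torque': array([-1.50569595e-04, -6.18441510e+01, -2.61581808e+01, -1.19042520e-04,
        4.13056434e-03, -5.70125485e-05]), 'eef_pos': array([ 212.4037423 , -587.57869144,  255.69615475]), 'tool_rot': array([-3.09333469e+00, -5.41846893e-01,  1.24134305e-04]), 'wrist_force': array([0.35558802, 0.17786384, 0.35761365]), 'torque': array([ 0.00582747, -0.01368613, -0.03365729]), 'gripper_width': 85.50754766582061}
25.0
top [ 332.38917934   -1.24374327 1042.91655864] [    4.41644217 -1107.08013403  -621.29788892] [1331.4824145  1202.28809549  768.60592727]
side [ 314.15793238 -838.99682151  971.6564673 ] [-208.12835994 -688.38371691 -660.70875293] [1334.20133591 2111.7442082   753.26039843]
```

View pics/top.png

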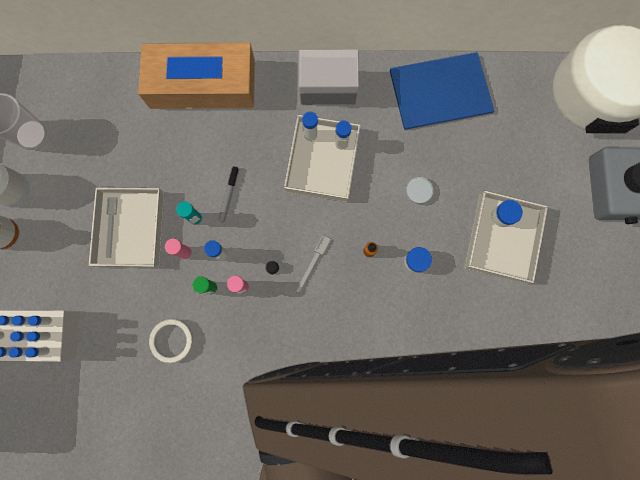

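View pics/side.png

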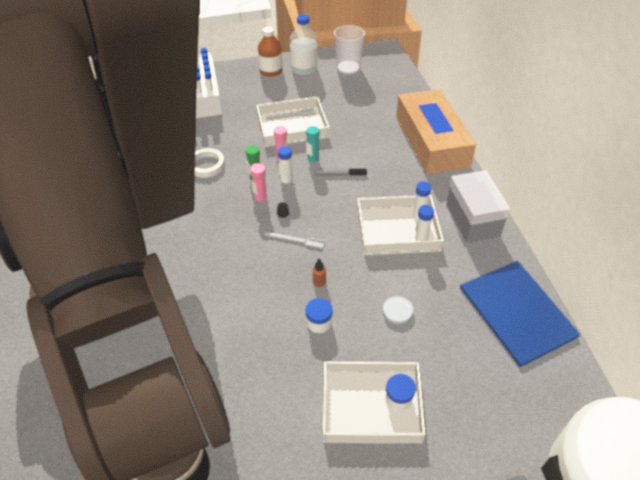

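The top view shows these candidates:
- **Tube:** blue cap at (213,249). Its lookalikes are pink (173,247) and (236,284), turquoise (187,211) and green (204,285). The blue-capped tubes in the tray (310,120) and (343,129), and those in the rack at left, are not meant.
- **Jar:** (419,260), next to the dropper at (371,249). The jar at (509,212) is already in its tray.
- **Scoop:** (316,263). The other scoop (111,227) is already in its tray.

The side view agrees, with the tube at (285,165), the jar at (319,315) and the scoop at (295,240).

```bash
python3 - <<'E'
from h import *
import pickle
c=pickle.load(open("top.pkl","rb")); W=cloud(c); img=c["color"]
hsv=cv2.cvtColor(img,cv2.COLOR_RGB2HSV)
def top(name,u,v,r,zlo,zhi):
    w=W[v-r:v+r,u-r:u+r].reshape(-1,3); w=w[(w[:,2]>zlo)&(w[:,2]<zhi)]
    if len(w)<5: print(name,'none');return
    xy=w[:,:2].astype(np.float32); (cx,cy),rad=cv2.minEnclosingCircle(xy)
    print(name,len(w),np.round([cx,cy,rad*2],1),'z',np.round(np.median(w[:,2]),1), 'rect',cv2.minAreaRect(xy))
top('tube',213,249,16,84,100)
for n,u,v in(('pink1',173,247),('turq',187,211),('green',204,285),('pink2',236,284)): top(n,u,v,16,80,110)
for n,u,v in (('kt1',310,120),('kt2',343,129)): top(n,u,v,14,85,105)
top('jar',419,260,20,40,60); top('kjar',509,212,20,40,65)
top('dropper',371,249,14,40,90); top('bung',272,268,10,15,40)
top('scoop',316,263,34,2.5,12)
top('marker',230,192,32,7,25)
for n,u,v in(('tt',322,157),('jt',508,237),('st',125,227)):
    top(n+' rim',u,v,52,30,39)
    print(W[v,u])
# scoop ends
m=W[232:296,294:336].reshape(-1,3); m=m[(m[:,2]>2.5)&(m[:,2]<12)]
print(W[330:340:3,280:300:5,2].ravel(), np.nanmedian(W[300:320,320:350,2]))
a=cv2.resize(img[195:305,150:260],None,fx=3.6,fy=3.6,interpolation=cv2.INTER_CUBIC)
b=cv2.resize(img[205:315,290:400],None,fx=3.6,fy=3.6,interpolation=cv2.INTER_CUBIC)
cv2.imwrite("pics/crop.png",np.hstack([a,b])[...,::-1])
E
```

```text
tube 206 [473.9 212.2  32.6] z 92.5 rect ((473.7527770996094, 212.50119018554688), (31.17056655883789, 30.049949645996094), 20.7668399810791)
pink1 235 [477.7 291.3  34.4] z 92.0 rect ((477.960205078125, 290.9961242675781), (32.393585205078125, 32.170955657958984), 28.049057006835938)
turq 226 [554.2 271.2  33.1] z 92.2 rect ((554.1941528320312, 270.8430480957031), (31.52747344970703, 31.817256927490234), 25.602434158325195)
green 231 [401.5 232.3  33.2] z 92.4 rect ((401.6580505371094, 232.15951538085938), (31.372665405273438, 31.266475677490234), 67.77605438232422)
pink2 226 [403.  166.1  33.1] z 92.0 rect ((402.6320495605469, 165.2866668701172), (31.151412963867188, 30.785306930541992), 1.747563362121582)
kt1 215 [744.1  19.   34.1] z 96.5 rect ((744.1866455078125, 18.534114837646484), (33.781333923339844, 31.12738609313965), 0.001381207024678588)
kt2 214 [723.4 -51.3  34.2] z 96.4 rect ((723.0120849609375, -50.396202087402344), (32.46613311767578, 31.964984893798828), 32.09471893310547)
jar 495 [ 456.4 -207.2   52.1] z 48.4 rect ((456.3485107421875, -206.86956787109375), (50.3706
[... 858 characters left out ...]
795410156), (140.16184997558594, 172.64166259765625), 80.33842468261719)
[692.25573568  -7.62122084   3.58566357]
jt rim 716 [ 507.  -401.5  217.8] z 34.8 rect ((507.16033935546875, -402.923828125), (142.9866943359375, 172.76817321777344), 75.26675415039062)
[ 509.33197754 -413.47969249    4.12006509]
st rim 668 [530.7 414.9 218.3] z 34.5 rect ((530.4443969726562, 415.866943359375), (143.1205596923828, 171.7364959716797), 88.99047088623047)
[533.59386401 424.66027223   6.47006418]
[ 1.72862965  1.05758606  1.77205056  0.6845674  -0.32401147  3.72346678
 -0.11913628 -2.69597619 -2.73168419  2.92868424 -1.02258225  1.70461113
  2.96881359  2.76116272  1.97077276  1.95192964] 0.5203873253281017
```

View pics/crop.png

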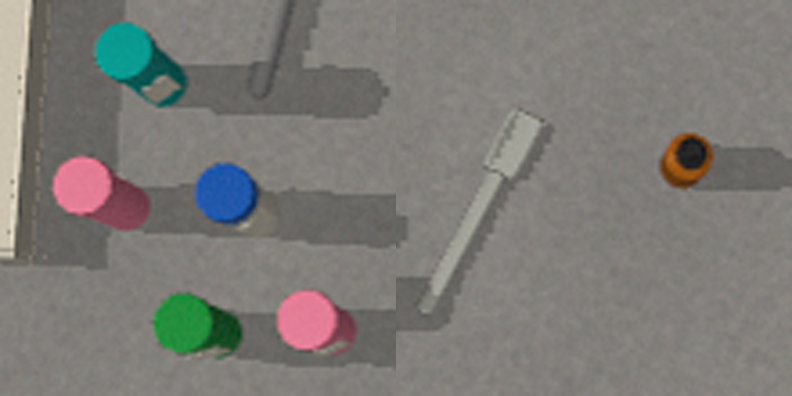

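The crop confirms the blue-capped tube at crop (225,193), standing alone between pink, turquoise and green. The scoop's blade points up and right. The sizes match the description (cap 32.6, lid 52, rims 172x141). I'll start with the jar and work out the scoop pose from the picture I already have.

```bash
python3 -m inch '[[24,38,0,0,0,-0.075],[24,38,0,0,0,-0.075],[24,38,0,0,0,-0.075],[24,38,0,0,0,-0.075],[24,38,0,0,0,-0.075],[24,38,0,0,0,-0.075],[24,38,0,0,0,-0.075],[24,38,0,0,0,-0.075]]' 1 40
python3 -m inch '[[26,38,0,0,0,0],[26,38,0,0,0,0],[0,0,-30,0,0,0],[0,0,-30,0,0,0],[0,0,-30,0,0,0],[0,0,-30,0,0,0],[0,0,0,0,0,0],[0,0,0,0,0,0]]'
python3 - <<'E'
from h import *
import pickle
c=pickle.load(open("top.pkl","rb")); img=c["color"].astype(int); W=cloud(c)
u0,v0=290,228; s=img[v0:300,u0:340]
g=s.mean(-1); m=(g>np.median(g)+22).astype(np.uint8)
n,l,st,_=cv2.connectedComponentsWithStats(m); k=1+np.argmax(st[1:,4]); print(st[k],np.median(g))
vv,uu=np.nonzero(l==k); uv=np.stack([uu+u0,vv+v0],-1).astype(float).reshape(-1,1,2)
p=cv2.undistortPoints(uv,c["mtx"],np.array(c["dist"],float)).reshape(-1,2)
d=np.stack([p[:,0],-p[:,1],-np.ones(len(p))],-1); Ti=np.linalg.inv(c["view"]); D=d@Ti[:3,:3].T; o=Ti[:3,3]
X=(o+D*((4-o[2])/D[:,2:3]))[:,:2]
vx,vy,x0,y0=cv2.fitLine(X.astype(np.float32),cv2.DIST_HUBER,0,.01,.01).ravel()
a=np.array([vx,vy]); a*=np.sign(a[0]); t=(X-[x0,y0])@a; b=(X-[x0,y0])@[-a[1],a[0]]
print('len',np.ptp(t),'ang',np.degrees(np.arctan2(a[1],a[0])),'mid',np.array([x0,y0])+a*(t.max()+t.min())/2)
for q in np.arange(t.min(),t.max(),15): 
    i=(t>=q)&(t<q+15); print(round(q-t.min()),round(b[i].mean(),1),round(np.ptp(b[i]),1))
E
```

```text
clock: 0.9
eef_pos: [405.0, -282.1, 256.2]
tool_rot: [-3.116, 0.402, 0.0]
wrist_force: [0.4, -0.0, 0.1]
gripper_width: 85.8
clock: 1.7
eef_pos: [456.5, -207.9, 136.6]
tool_rot: [-3.116, 0.397, 0.001]
wrist_force: [0.1, -0.0, 0.5]
gripper_width: 85.4
[ 10  25  19  34 116] 128.33333333333334
len 79.05564157919025 ang -27.494072 mid [440.19585153  22.01445278]
0 -0.2 5.8
15 0.5 6.9
30 -0.1 7.6
45 0.1 6.9
60 -0.0 7.7
75 -0.7 5.9
```

```bash
python3 -m inch '[[0,1,-25,0,0,0],[0,0,-25,0,0,0],[0,0,-20,0,0,0],[0,0,-12,0,0,0],[0,0,-8,0,0,0],[0,0,0,0,0,0],[0,0,0,0,0,0],[0,0,0,0,0,0]]'
python3 -m inch '[[0,0,0,0,0,0],[0,0,0,0,0,0],[0,0,0,0,0,0],[0,0,0,0,0,0],[0,0,0,0,0,0],[0,0,0,0,0,0],[0,0,0,0,0,0],[0,0,0,0,0,0]]' 0.3 35
python3 - <<'E'
from h import *
import pickle
c=pickle.load(open("top.pkl","rb")); Ti=np.linalg.inv(c["view"])
def pt(u,v,z):
    p=cv2.undistortPoints(np.array([[[u,v]]],float),c["mtx"],np.array(c["dist"],float)).ravel()
    D=Ti[:3,:3]@[p[0],-p[1],-1]; o=Ti[:3,3]; return (o+D*(z-o[2])/D[2])[:2]
e=pt(290+31/3.6-.5,205+308/3.6-.5,7); t=pt(290+133/3.6-.5,205+118/3.6-.5,4); print(e,t,np.linalg.norm(t-e),np.degrees(np.arctan2(*(t-e)[::-1])),(e+t)/2)
E
```

```text
clock: 2.5
eef_pos: [456.8, -207.0, 47.2]
tool_rot: [3.116, -0.396, 0.002]
wrist_force: [0.5, -0.0, -0.0]
gripper_width: 85.6
clock: 3.3
eef_pos: [456.6, -206.9, 46.8]
tool_rot: [3.116, -0.397, 0.001]
wrist_force: [-1.4, -0.7, 7.4]
gripper_width: 50.9
[395.33775138  44.42848076] [509.83676993 -16.61018282] 129.75262502483963 -28.061780125790317 [452.58726065  13.90914897]
```

```bash
python3 -m inch '[[0,0,15,0,0,0],[0,0,30,0,0,0],[0,0,35,0,0,0],[4,-37,0,0,0,0],[4,-37,0,0,0,0],[4,-37,0,0,0,0],[4,-37,0,0,0,0],[3.5,-39,0,0,0,0]]'
python3 -m inch '[[0,0,-20,0,0,0],[0,0,-25,0,0,0],[0,0,-15,0,0,0],[0,0,-8,0,0,0],[0,0,-4,0,0,0],[0,0,-2,0,0,0],[0,0,0,0,0,0],[0,0,0,0,0,0]]'
```

```text
clock: 4.1
eef_pos: [475.8, -395.1, 126.4]
tool_rot: [-3.116, 0.397, 0.0]
wrist_force: [0.1, 0.6, -0.4]
gripper_width: 50.8
clock: 4.9
eef_pos: [476.2, -393.9, 53.0]
tool_rot: [3.116, -0.396, 0.001]
wrist_force: [-0.2, -0.4, 0.1]
gripper_width: 50.7
```

```bash
python3 -m inch '[[0,0,-1,0,0,0],[0,0,-1,0,0,0],[0,0,0,0,0,0],[0,0,0,0,0,0],[0,0,0,0,0,0],[0,0,0,0,0,0],[0,0,0,0,0,0],[0,0,0,0,0,0]]'
python3 -m inch '[[0,0,0,0,0,0],[0,0,0,0,0,0],[0,0,0,0,0,0],[0,0,0,0,0,0],[0,0,0,0,0,0],[0,0,0,0,0,0],[0,0,20,0,0,0],[0,0,40,0,0,0]]' 0.85
```

```text
clock: 5.7
eef_pos: [476.1, -393.9, 50.9]
tool_rot: [3.116, -0.397, 0.001]
wrist_force: [-0.7, 1.0, 6.2]
gripper_width: 50.7
clock: 6.5
eef_pos: [475.0, -393.0, 108.5]
tool_rot: [-3.113, 0.396, 0.007]
wrist_force: [0.6, 0.3, 0.9]
gripper_width: 72.6
```

```bash
python3 -m inch '[[0,10,30,0,0,0],[-3,45,0,0,0,-0.04],[-3,45,0,0,0,-0.04],[-3,45,0,0,0,-0.04],[-3,45,0,0,0,-0.04],[-3,45,0,0,0,-0.04],[-3,45,0,0,0,-0.036],[-3,45,0,0,0,0]]' 0.35
python3 -m inch '[[-3,45,0,0,0,0],[0,39,0,0,0,0],[0,0,-25,0,0,0],[0,0,-25,0,0,0],[0,0,-20,0,0,0],[0,0,-10,0,0,0],[0,0,-10,0,0,0],[0,0,0,0,0,0]]'
python3 - <<'E'
from h import *
c=capture("side"); cv2.imwrite("pics/s2.png",cv2.resize(c["color"][160:400,180:500],None,fx=2.4,fy=2.4)[...,::-1])
E
```

```text
clock: 7.3
eef_pos: [454.6, -67.2, 140.5]
tool_rot: [3.047, -0.763, 0.001]
wrist_force: [0.4, 1.0, 0.6]
gripper_width: 30.1
clock: 8.1
eef_pos: [451.8, 15.1, 49.7]
tool_rot: [3.048, -0.761, -0.002]
wrist_force: [0.1, -0.7, -0.5]
gripper_width: 29.7
```

View pics/s2.png

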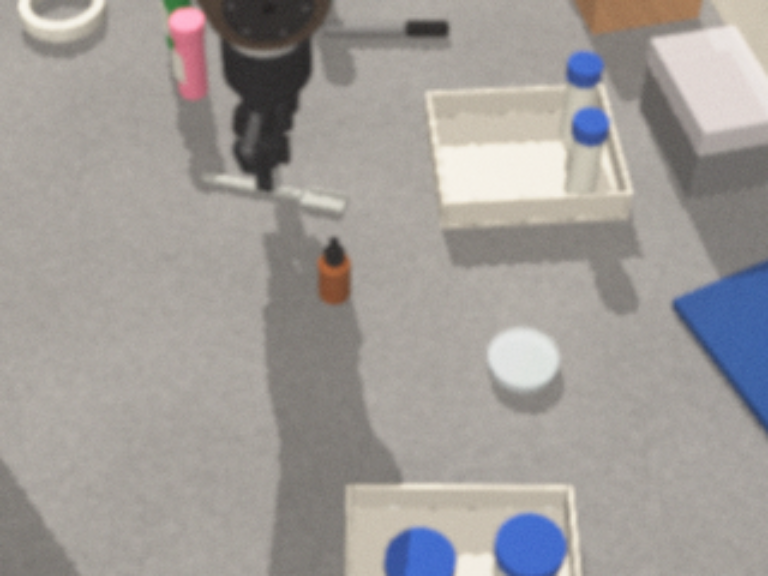

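The gripper is over the scoop handle, with the jaws at crop (262,175) square to it. The dropper and the tray contents are undisturbed, and the jar's lid is in the jar tray at crop (420,560).

```bash
python3 -m inch '[[0,0,-10,0,0,0],[0,0,-6,0,0,0],[0,0,-3,0,0,0],[0,0,-2,0,0,0],[0,0,-1,0,0,0],[0,0,0,0,0,0],[0,0,0,0,0,0],[0,0,0,0,0,0]]'
```

```text
clock: 8.95
eef_pos: [452.0, 15.2, 28.5]
tool_rot: [3.048, -0.761, 0.0]
wrist_force: [-0.5, 0.0, 0.0]
gripper_width: 30.2
```

```bash
python3 -m inch '[[0,0,-1,0,0,0],[0,0,-1,0,0,0],[0,0,0,0,0,0],[0,0,0,0,0,0],[0,0,0,0,0,0],[0,0,0,0,0,0],[0,0,0,0,0,0],[0,0,0,0,0,0]]' 0 40
```

```text
clock: 9.75
eef_pos: [452.0, 15.2, 27.0]
tool_rot: [-3.048, 0.761, -0.001]
wrist_force: [-2.4, -0.2, 14.7]
gripper_width: 8.5
```

```bash
python3 -m inch '[[0,0,8,0,0,0],[0,0,25,0,0,0],[0,0,45,0,0,0],[0,0,45,0,0,0],[0,0,10,0,0,0],[9,43,0,0,0,0.06],[9,43,0,0,0,0.06],[9,43,0,0,0,0.06]]'
python3 -m inch '[[9,43,0,0,0,0.06],[9,43,0,0,0,0.06],[9,43,0,0,0,0.06],[8,43,0,0,0,0.06],[8,43,0,0,0,0.07],[8,41,0,0,0,0],[0,0,-20,0,0,0],[0,0,0,0,0,0]]'
python3 - <<'E'
from h import *
c=capture("top"); W=cloud(c); cv2.imwrite("pics/t3.png",cv2.resize(c["color"][160:340,60:300],None,fx=3,fy=3)[...,::-1])
E
```

```text
clock: 10.55
eef_pos: [479.0, 145.5, 159.2]
tool_rot: [3.104, -0.482, -0.0]
wrist_force: [0.8, -0.6, 0.4]
gripper_width: 8.1
clock: 11.35
eef_pos: [528.5, 400.4, 136.1]
tool_rot: [3.139, 0.004, -0.007]
wrist_force: [0.2, -0.8, -1.5]
gripper_width: 8.1
```

View pics/t3.png

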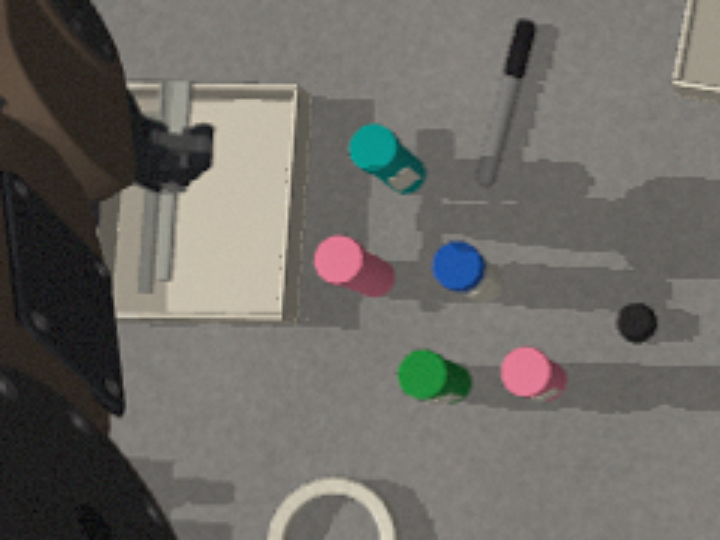

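The scoop is held level-looking over its tray, with its tip at crop (175,82) and its end at crop (163,280). The kept scoop's handle is visible at (147,240). Next I'll measure the held scoop against the tray.

```bash
python3 - <<'E'
from h import *
c=capture("top"); W=cloud(c); Ti=np.linalg.inv(c["view"])
print(get_state()["eef_pos"])
w=W[180:262,100:140].reshape(-1,3); w=w[(w[:,2]>95)&(w[:,2]<125)&(w[:,1]<425)&(w[:,1]>370)]
for lo in range(440,620,12):
    q=w[(w[:,0]>=lo)&(w[:,0]<lo+12)]
    if len(q): print(lo,len(q),np.round(np.median(q,0),1),np.round([q[:,1].min(),q[:,1].max()],1))
print(w[:,0].min(),w[:,0].max())
k=W[195:262,100:125].reshape(-1,3); k=k[(k[:,2]>7.5)&(k[:,2]<20)]
print('kept',np.round(np.median(k,0)),k[:,1].min(),k[:,1].max())
E
```

```text
[529.54265356 399.60939016 138.65393648]
452 6 [462.7 396.6 117.4] [391.7 401.9]
464 37 [470.2 395.6 117.7] [391.3 402.6]
476 33 [482.3 396.1 117.8] [392.6 401. ]
488 35 [494.2 395.7 117.2] [392.2 402.6]
500 33 [504.8 395.9 117.1] [392.9 403. ]
512 42 [518.2 397.2 117.7] [384.6 407.9]
524 1 [524.6 383.  124.3] [383. 383.]
560 44 [567.6 397.8 115.6] [388.3 406.4]
572 64 [578.1 398.  115.4] [386.9 408.1]
584 66 [589.8 398.8 115.7] [387.3 408.9]
596 5 [596.4 396.5 112.4] [388.7 400.4]
462.3062761639427 596.7595546984603
kept [504. 456.  11.] 421.2912948904304 478.5616445939386
```

```bash
python3 -m inch '[[0,0,-25,0,0,0],[0,0,-30,0,0,0],[0,0,-25,0,0,0],[0,0,-14,0,0,0],[0,0,-8,0,0,0],[0,0,-2,0,0,0],[0,0,0,0,0,0],[0,0,0,0,0,0]]'
```

```text
clock: 12.25
eef_pos: [530.4, 400.4, 36.5]
tool_rot: [-3.141, -0.001, -0.002]
wrist_force: [-1.0, -0.2, -0.1]
gripper_width: 8.0
```

```bash
python3 -m inch '[[0,0,-1,0,0,0],[0,0,-1,0,0,0],[0,0,-1,0,0,0],[0,0,0,0,0,0],[0,0,0,0,0,0],[0,0,0,0,0,0],[0,0,0,0,0,0],[0,0,0,0,0,0]]'
```

```text
clock: 13.05
eef_pos: [530.0, 400.2, 32.3]
tool_rot: [3.142, 0.001, -0.0]
wrist_force: [-0.9, -0.0, -1.0]
gripper_width: 8.5
```

```bash
python3 -m inch '[[0,0,-0.5,0,0,0],[0,0,0,0,0,0],[0,0,0,0,0,0],[0,0,0,0,0,0],[0,0,0,0,0,0],[0,0,0,0,0,0],[0,0,10,0,0,0],[0,0,20,0,0,0]]' 0.35
python3 -m inch '[[0,0,45,0,0,0],[0,0,45,0,0,0],[0,0,30,0,0,0],[-8,-40,0,0,0,0],[-8,-40,0,0,0,0],[-8,-40,0,0,0,0],[-8,-40,0,0,0,0],[-12,-28,0,0,0,0]]' 0.6
python3 - <<'E'
from h import *
c=capture("side"); cv2.imwrite("pics/s4.png",cv2.resize(c["color"][60:260,180:420],None,fx=3,fy=3)[...,::-1])
print(get_state()["eef_pos"])
E
```

```text
clock: 13.85
eef_pos: [529.4, 399.9, 61.4]
tool_rot: [3.14, 0.001, -0.003]
wrist_force: [-0.2, -0.1, 0.2]
gripper_width: 30.1
clock: 14.65
eef_pos: [485.6, 210.2, 182.7]
tool_rot: [-3.142, 0.0, -0.001]
wrist_force: [0.5, 0.6, 0.3]
gripper_width: 51.4
[483.59996569 207.75368467 182.4818865 ]
```

View pics/s4.png

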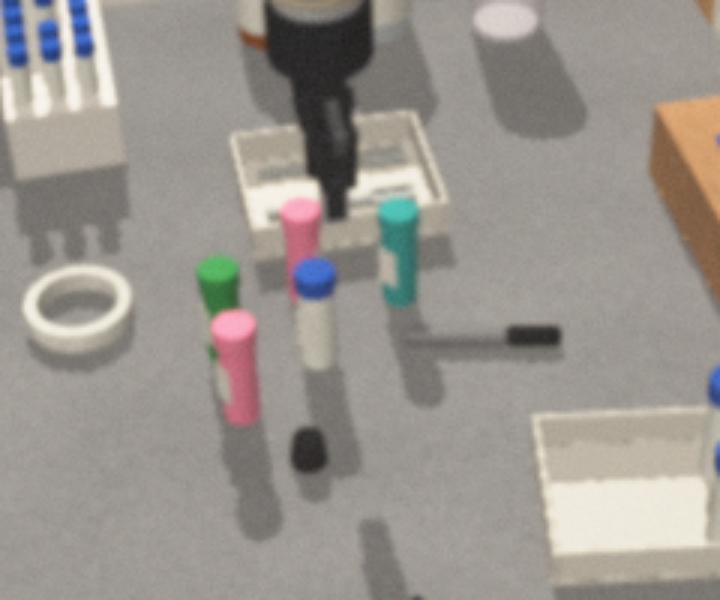

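The scoop lies in its tray at (380,195) and the tube cluster is untouched, with the blue tube at (315,315). Now the tube.

```bash
python3 -m inch '[[-12,0,0,0,0,0],[0,0,0,0,0,0],[0,0,-20,0,0,0],[0,0,-20,0,0,0],[0,0,-10,0,0,0],[0,0,0,0,0,0],[0,0,0,0,0,0],[0,0,0,0,0,0]]'
```

```text
clock: 15.5
eef_pos: [474.3, 212.5, 132.6]
tool_rot: [-3.141, -0.002, -0.002]
wrist_force: [0.1, 0.2, 0.4]
gripper_width: 51.3
```

```bash
python3 -m inch '[[0,0,-15,0,0,0],[0,0,-15,0,0,0],[0,0,-9,0,0,0],[0,0,-5,0,0,0],[0,0,0,0,0,0],[0,0,0,0,0,0],[0,0,0,0,0,0],[0,0,0,0,0,0]]'
python3 -m inch '[[0,0,0,0,0,0],[0,0,0,0,0,0],[0,0,0,0,0,0],[0,0,0,0,0,0],[0,0,0,0,0,0],[0,0,0,0,0,0],[0,0,0,0,0,0],[0,0,0,0,0,0]]' 0.1 35
```

```text
clock: 16.3
eef_pos: [474.1, 212.3, 88.3]
tool_rot: [-3.141, -0.001, -0.001]
wrist_force: [0.3, 0.8, -0.1]
gripper_width: 51.2
clock: 17.1
eef_pos: [474.2, 212.3, 88.1]
tool_rot: [-3.141, -0.001, -0.001]
wrist_force: [0.5, 1.1, 5.5]
gripper_width: 32.3
```

```bash
python3 -m inch '[[0,0,10,0,0,0],[0,0,30,0,0,0],[0,0,45,0,0,0],[0,0,45,0,0,0],[29,-35,0,0,0,-0.03],[29,-35,0,0,0,-0.03],[29,-35,0,0,0,-0.03],[29,-35,0,0,0,-0.03]]'
python3 -m inch '[[30,-36,0,0,0,-0.03],[30,-36,0,0,0,-0.03],[0,0,0,0,0,0],[0,0,-30,0,0,0],[0,0,-40,0,0,0],[0,0,-20,0,0,0],[0,0,0,0,0,0],[0,0,0,0,0,0]]'
python3 - <<'E'
from h import *
c=capture("side"); cv2.imwrite("pics/s5.png",cv2.resize(c["color"][120:320,270:510],None,fx=3,fy=3)[...,::-1])
print(get_state()["eef_pos"])
E
```

```text
clock: 17.9
eef_pos: [590.6, 70.7, 218.6]
tool_rot: [3.136, -0.189, 0.0]
wrist_force: [0.9, 0.7, -0.6]
gripper_width: 32.0
clock: 18.7
eef_pos: [650.1, 0.4, 128.7]
tool_rot: [3.129, -0.281, 0.0]
wrist_force: [0.4, 0.9, 0.6]
gripper_width: 31.8
[6.50389486e+02 3.79950033e-01 1.29329453e+02]
```

View pics/s5.png

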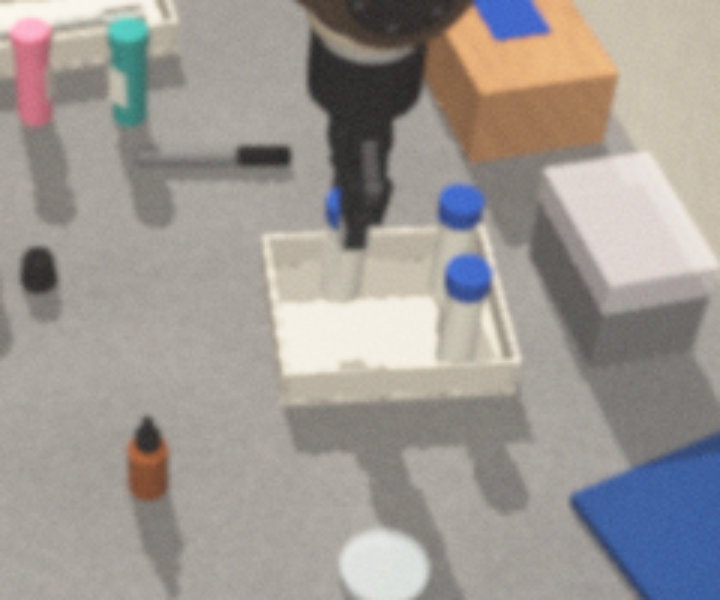

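The tube hangs upright at (345,260) over the free half of its tray, and the kept tubes at (460,205) and (468,278) are clear.

```bash
python3 -m inch '[[0,0,-14,0,0,0],[0,0,-10,0,0,0],[0,0,-6,0,0,0],[0,0,-3,0,0,0],[0,0,-2,0,0,0],[0,0,-1,0,0,0],[0,0,0,0,0,0],[0,0,0,0,0,0]]'
```

```text
clock: 19.55
eef_pos: [650.1, 0.2, 92.2]
tool_rot: [3.129, -0.281, 0.001]
wrist_force: [-0.9, 0.7, 3.0]
gripper_width: 32.0
```

Contact shows as 3 N at the expected height. I'll release and lift clear.

```bash
python3 -m inch '[[0,0,0,0,0,0],[0,0,0,0,0,0],[0,0,0,0,0,0],[0,0,0,0,0,0],[0,0,0,0,0,0],[0,0,0,0,0,0],[0,0,15,0,0,0],[0,0,30,0,0,0]]' 0.6
python3 -m inch '[[0,0,45,0,0,0],[0,0,45,0,0,0],[-25,-30,0,0,0,0],[-25,-30,0,0,0,0],[-25,-30,0,0,0,0],[-25,-30,0,0,0,0],[-25,-30,0,0,0,0],[-25,-30,0,0,0,0]]'
python3 -m inch '[[0,0,0,0,0,0],[0,0,0,0,0,0],[0,0,0,0,0,0],[0,0,0,0,0,0],[0,0,0,0,0,0],[0,0,0,0,0,0],[0,0,0,0,0,0],[0,0,0,0,0,0]]'
python3 - <<'E'
from h import *
c=capture("top"); W=cloud(c); cv2.imwrite("pics/t6.png",c["color"][...,::-1])
s=capture("side"); S=cloud(s); cv2.imwrite("pics/s6.png",s["color"][...,::-1])
def f(n,A,x,y,r,lo,hi):
    a=A.reshape(-1,3); a=a[(np.hypot(a[:,0]-x,a[:,1]-y)<r)&(a[:,2]>lo)&(a[:,2]<hi)]
    print(n,len(a),*( [np.round(cv2.minEnclosingCircle(a[:,:2].astype(np.float32)),1) if 0 else np.round(a.mean(0),1)] if len(a) else []))
for N,A in(('top',W),('side',S)):
    f(N+' tube',A,650,0,25,88,105); f(N+' jar',A,476,-394,35,44,60); f(N+' scoop handle',A,500,397,12,5,25);f(N+' scoop blade',A,578,398,14,5,25)
    f(N+' kjar',A,556,-413,35,44,60); f(N+' kt1',A,744,19,25,88,105);f(N+' kt2',A,723,-51,25,88,105);f(N+' dropper',A,480,-108,20,40,90);f(N+' bung',A,444,101,20,20,40)
E
```

```text
clock: 20.35
eef_pos: [649.1, 0.2, 136.2]
tool_rot: [3.129, -0.281, -0.006]
wrist_force: [-0.1, -0.1, 0.3]
gripper_width: 51.3
clock: 21.15
eef_pos: [498.9, -180.8, 228.1]
tool_rot: [3.128, -0.281, 0.002]
wrist_force: [0.5, -0.2, -0.3]
gripper_width: 51.2
clock: 21.95
eef_pos: [500.0, -179.6, 226.8]
tool_rot: [3.129, -0.281, -0.0]
wrist_force: [0.1, 0.3, -0.3]
gripper_width: 51.2
top tube 210 [649.1   1.8  96.3]
top jar 132 [ 468.1 -407.6   52.8]
top scoop handle 69 [500.2 397.9  10. ]
top scoop blade 112 [578.2 398.8   8.9]
top kjar 0
top kt1 207 [742.5  19.   96.2]
top kt2 204 [722.7 -50.2  96.3]
top dropper 120 [ 478.7 -107.1   51.9]
top bung 110 [443.9 101.4  26. ]
side tube 170 [648.7  -1.9  95.7]
side jar 705 [ 475.8 -396.1   51.7]
side scoop handle 0
side scoop blade 0
side kjar 669 [ 555.2 -405.2   51.6]
side kt1 168 [742.3  15.4  95.8]
side kt2 180 [722.9 -54.1  95.6]
side dropper 134 [ 479.3 -113.6   52.4]
side bung 73 [444.6  98.6  25.7]
```

View pics/t6.png

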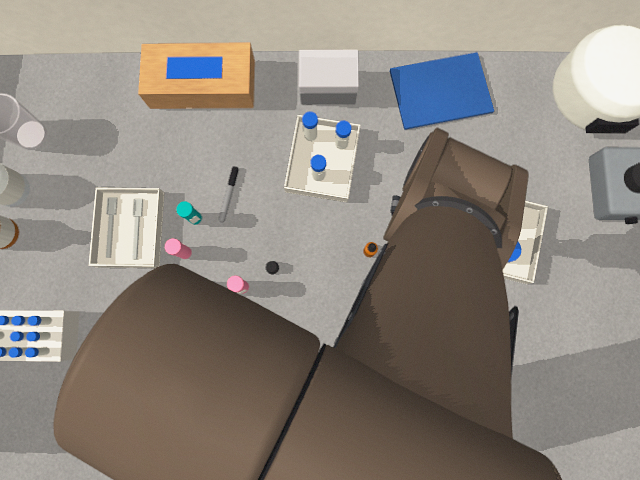

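View pics/s6.png

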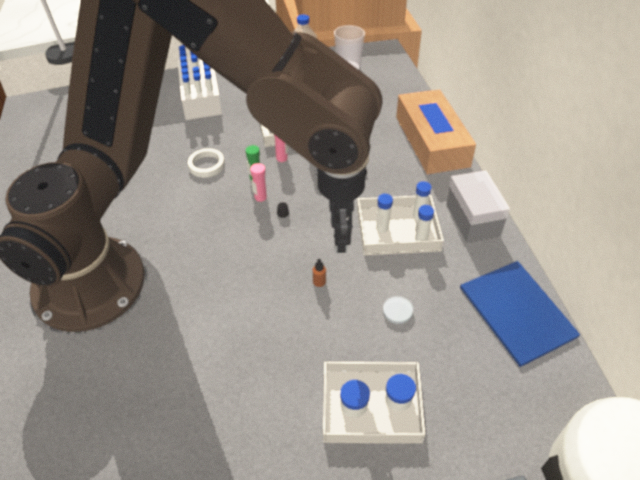

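In the top view, the tube stands in its tray at (318,163), clear of the two kept ones, and both scoops lie flat at (111,227) and (138,228). In the side view, both jars stand in their tray at (355,395) and (400,388). The bystanders are in place and the arm is clear, so I'm handing in.

```bash
python3 -c "
from plant import close_job; print(close_job())"
```

```text
the job is handed in; nothing more can be done
None
```

I put all three things away and handed the job in at about 22 s of the 72 s allowed. The hand-in gives no verdict.

| Item | Where it ended up | Last check |
|---|---|---|
| Jar | Standing at about (476, -395), in the free half of the jar tray | Lid top at z ≈ 52, as expected for a 48 mm jar on the 4 mm floor |
| Scoop | Lying flat along x at about (530, 398) in the scoop tray | Handle top at z ≈ 10 and blade top at z ≈ 9, both near expected |
| Tube | Standing at about (649, 0), in the free half of the tube tray | Cap top at z ≈ 96, as expected for a 92 mm tube on the 4 mm floor |

- **Other objects:** the kept tubes, dropper and bung measured within about 6 mm of where they started, which is about how far the two cameras differ. The kept jar, kept scoop, marker and dish I checked only by eye in the last pictures, as I did the tape in the side view. They looked unmoved.
- **Checks that disagreed:**
  - The arm hid most of the jar from the top camera, so its top reading (468, -408) is only a partial view and the position above is from the side camera.
  - The arm hid the scoop from the side camera, so its position and heights come from the top camera only.
  - The two cameras differed by 3–7 mm in y on several objects.

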